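Lock the maker's die in the cam chase and hold the lever at full lift

ROBOT

A 7-joint arm with a two-finger parallel gripper is mounted at the origin on a cart in front of the work surface, level with it; the furniture and walls round the work are solid. World frame = base frame: x ahead of the robot, y to its left, z up, the work surface at z = 0. Lengths are in m, angles in rad, forces in N, time in s.
With the tool pointing down it reaches from about 0.35 to 0.9 m from the base axis. Payload 8.1 kg.
Tool frame: the origin (TCP) lies midway between the tips of the shut fingers; the grasp point (between the pads) lies 19 mm behind it; z points along the fingers, y is the line along which they close (so a half turn about z gives the same grasp; the last joint's range is limited). The gripper opens to 92 mm and grips with 3 to 60 N. Pads are 19 mm wide; open, the fingers measure 130 mm over their backs; the gripper's body (75 mm by 190 mm) begins 47 mm behind the grasp point.
Start: joints at [-0.103, 0.434, 0.025, 1.573, -0.012, 1.134, -0.075], TCP at [0.625, -0, 0.189] pointing down, gripper open.
Joint ranges: [-2.62, 2.62], [-0.44, 2.09], [-1.27, 1.32], [0.08, 2.57], [-1.32, 4.46], [0.12, 2], [-2.74, 2.74]. Speed limits (rad/s): [2.22, 2.22, 3.01, 3.01, 3.14, 3.14, 3.14].

INTERFACE

Orientations are given as a rotation vector (axis times angle).
In Python, from cell import readout, get_image, calibration, ticket gives the robot as it stands. The module is installed in compiled form; this text tells all that it offers.
- The arm moves only by the tool move_arm, never from a script. Its argument "series" is a list of rows, each a list of 6 numbers: the shift along the world's x, y, z as a fraction of full scale, then the turn, a rotation vector about the world's x, y, z as a fraction of full scale. A call has 1 to 5 rows; each row is the pose to reach, as a shift and turn from the pose commanded when the call began; what a row does not reach only later rows make up. Full scale, the value 1, is 0.75 m for a shift and 60 degrees for a turn. A row lasts 1/10 s, in which the tool goes at most 50 mm and 8.59 degrees, less where a joint would pass 70% of its speed; a pose out of reach is approached as far as the arm can. A call with a number of a shift or a turn outside -1 to 1 is refused whole. A call with a gripper value outside its range is refused whole. "claw" is the opening, from -1 (shut) to 1 (fully open), so that 0 is half open, set as the call begins (left out, the last holds). The fingers move at their own pace and stop on an object; "squeeze" is the grip in N (left out, the last holds). Time passes only in rows, so rows that repeat a pose let the fingers close. It gives the time, the measured TCP pose, the force, the opening and the grip force at its end, in the units of the state.
- readout.observe(): the state, without advancing time (a new reading comes with each control period).
- get_image(name): name is "scene" or "side" or "wrist"; returns (picture, depth): 420x560x3 uint8, red, green, blue; 420x560 float32, m along the optical axis (not along the pixel's ray), 0 where there is no reading.
- calibration(name): a dict with "fx", "fy", "cx", "cy" (pixels), "k1" (the pictures are not rectified: a ray, as slopes to the right and down, at radius r is drawn at 1 + k1 r^2 times it, then the intrinsics apply), "view" (4x4, takes a point from world to camera coordinates); the wrist camera has in their place "mount" (4x4, takes a point from camera to tool coordinates, whose origin is the TCP and whose axes are the flange's). Camera axes: x right, y down, z forward; pixel columns grow to the right and rows downward; lengths in m; the calibration is good to about 2 mm. A picture is of the moment at which its call begins: read the wrist's pose just before it. calibration takes no time and is no camera call.
- ticket.sign_off(): hands the job in; it is judged then, once.
The state is a dict: "clock": time; "joints": joint angles; "dq": joint speeds; "joint_efforts": joint torques, N m; "position": TCP position; "ee_rot": TCP orientation; "force": force on the tool from outside, world axes, zero at the start; "ft_torque": the same for the moment, N m; "width": opening from 0.0 (shut) to 1.0 (fully open); "gripper_force": force on a finger pad.
Only numpy, scipy, OpenCV 4.12 (cv2) and the standard library are available. Lean on these libraries where they do the work, as an engineer would, in place of code of your own. Each camera call takes 0.05 s, during which the arm holds its last target. There are 200 camera calls.

TASK

Set the larger of the two brass dies face up on the narrow bed of the die chase, in the gap between sliding jaw and rubber pad, with its long side along the bed, and let go of it while the clamp is still open. Then swing the cam lever round to the cam's highest lift, neither short of it nor past it (the lever then stands in line with the bed), so that jaw and pad grip the die. The lever springs back if let go, so finish while still holding it there, ready for me to tighten the lock screw; leave the smaller die, wooden jack, spool and brush where they are.

Things in the scene. Friction and masses are not known exactly. Their poses are not given: they have to be found in the camera images.
- large_die_center (a point): centre of the larger die, a loose flat brass block 34 x 50 mm (its x, y) and 10 mm thick with a 2 mm raised engraved motif on its face (12 mm over all), about 0.15 kg; this point is 5 mm above its underside. It lies face up: its z axis points out of the engraved face, its y axis runs along its 50 mm side
- small_die: the smaller die, a loose brass block 30 x 42 mm (x, y), 12 mm high over its motif, of the same make; origin at the centre of its underside; to be left where it is
- bed (a point): middle of the die gap, on the bed's top face (34 mm above the bench): a raised steel bar 30 mm wide, open at both sides down to the base plate, 14 mm above the bench. x runs along the bed from sliding jaw to pad, z up. Clamp open, the gap is 60 mm (30 mm each way along x). Jaw and pad are 34 mm wide, 8 to 11 mm higher than the bed. Die: its y along this x, either way round, centred across
- jaw: sliding steel jaw pushed by the cam; origin in the middle of its clamping face, level with the bed's top; x axis towards the pad. It travels 13 mm along x from open to full lift and draws back a little if the lever goes past. The lock screw sticks out beside it on the -y side, no higher than the bed
- pad: rubber-faced pad of the fixed jaw, 34 mm wide; origin in the middle of its lower edge on the clamping face, level with the bed; x axis away from the sliding jaw. It is sprung (5 N per mm) and gives about 3 mm when the die is clamped at full lift
- cam (a joint): lever angle (rad): 0 at rest, clamp open; grows clockwise seen from above; 1.75 at the cam's highest lift, where the lever points from the pivot straight along -x of bed; can be swung past to 2.25, where the jaw backs off. At 0 it stands nearly square to the bed on its -y side. A spring draws it back to 0 (about 0.56 N m at 1.75, some 6 N at the knob)
- cam_pivot (a point): point on the cam's upright pivot axis, 60 mm above the bench, at the height of the lever's hub bolt; the axes are those of bed
- knob (a point): centre of the upright round black knob at the lever's end, 24 mm across and 47 mm high (from 57 to 105 mm above the bench), 100 mm from the pivot axis; this point is 85 mm above the bench; it turns with the lever. The flat steel lever bar, 14 mm wide, lies below it, 48 to 57 mm above the bench. The knob does not spin on the lever
- lever: the lever bar with its knob; origin on the pivot axis; its x axis points along the lever from the knob to the pivot
- rounding_jack: bystander: hatter's wooden rounding jack, a small bar tool 34 x 150 x 48 mm, lying on the bench; origin at the centre of its underside
- white_spool: bystander: wooden spool of white thread standing upright, 33 mm across, 58 mm high; origin at the centre of its underside
- felt_brush: bystander: wooden bristle brush 41 x 130 x 36 mm lying on the bench; origin at the centre of its underside
Mind the look-alikes: they are no part of the job. Leave any orange look-alike of the part that bears large_die_center alone.

How it is judged:
By the outcome, as a careful person would: the job done as asked, in the order asked, and still so for the second after the job is handed in, while the arm keeps its last pose, push and grip.
It also fails if it takes over 51 s, if anything falls off the work surface, if the arm or the gripper's body presses on something with over 40 N, if the wrist force passes 120 N, or if a joint passes its speed limit or range.

## Working session

There is one attempt and no reset: what is moved stays moved. The work goes in short steps, Python scripts to look and compute and a tool call to move; the robot and the scene stay as the last step left them, time stands still between calls to the robot, and variables do not carry over. Pictures are saved under pics/ and viewed, at most 10 in all, crops included, and the job is handed in when it is done.

Besides the shell and the picture viewer there is one more tool, called after "Request:" as name(argument=value, ...) on one line, values as JSON. move_arm: Moves the arm, as the interface text tells. Shift numbers are shares of 0.75 m and turn numbers shares of 60 degrees, none past 1 either way. Its arguments: {"type":"object","properties":{"series":{"type":"array"},"claw":{"type":"number"},"squeeze":{"type":"number"}},"required":["series"]}

```bash
mkdir -p pics
cat > h.py <<'E'
import numpy as np, cv2
from cell import readout, get_image, calibration, ticket
from scipy.spatial.transform import Rotation as R
def cam(name):
    s=readout.observe(); im,d=get_image(name); c=calibration(name)
    if name=="wrist":
        T=np.eye(4); T[:3,:3]=R.from_rotvec(s["ee_rot"]).as_matrix(); T[:3,3]=s["position"]
        M=T@np.array(c["mount"])
    else: M=np.linalg.inv(np.array(c["view"]))
    return im,d,c,M
def rays(c,uv):
    K=np.array([[c["fx"],0,c["cx"]],[0,c["fy"],c["cy"]],[0,0,1.]])
    return cv2.undistortPoints(np.array(uv,float).reshape(-1,1,2),K,np.array([c["k1"],0,0,0,0.])).reshape(-1,2)
def cloud(d,c,M):
    h,w=d.shape; uv=np.stack(np.meshgrid(np.arange(w),np.arange(h)),-1).reshape(-1,2)
    r=rays(c,uv); P=np.c_[r,np.ones(len(r))]*d.reshape(-1,1)
    P=(P@M[:3,:3].T+M[:3,3]).reshape(h,w,3); P[d==0]=np.nan; return P
def at_z(c,M,uv,z):
    r=rays(c,uv); v=np.c_[r,np.ones(len(r))]@M[:3,:3].T; o=M[:3,3]
    return o+v*((z-o[2])/v[:,2:3])
def px(c,M,P):
    Q=(np.atleast_2d(P)-M[:3,3])@M[:3,:3]; x=Q[:,:2]/Q[:,2:]; r2=(x**2).sum(1,keepdims=True); x=x*(1+c["k1"]*r2)
    return x*[c["fx"],c["fy"]]+[c["cx"],c["cy"]]
def save(n,im): cv2.imwrite("pics/"+n,np.ascontiguousarray(im[:,:,::-1]))
E
python3 - <<'E'
from h import *
s=readout.observe(); print(s)
for n in ["scene","wrist"]:
    im,d,c,M=cam(n); save(n+"0.png",im); np.savez(n+"0.npz",im=im,d=d,M=M); print(n,{k:c[k] for k in("fx","fy","cx","cy","k1")},M.round(3).tolist())
E
```

```text
{'clock': 0.0, 'joints': array([-0.10260318,  0.43522754,  0.02498456,  1.57408638, -0.01157977,
        1.13398364, -0.07512162]), 'dq': array([ 1.78634764e-04,  6.13804677e-04, -5.82275827e-05, -1.08587262e-03,
        2.40228150e-03,  1.21750396e-03, -3.79446669e-04]), 'joint_efforts': array([ 3.89017032e-04, -6.67853522e+01,  9.84863900e-01, -3.14464223e+01,
       -6.05165795e-02,  4.27553023e-02,  1.12382318e-04]), 'position': array([ 6.24440709e-01, -7.43549359e-05,  1.88346463e-01]), 'ee_rot': array([-2.22084782e+00, -2.22064779e+00,  1.90611172e-03]), 'force': array([ 0.07593416, -0.51188591, -0.71794301]), 'ft_torque': array([-0.02758632,  0.01417351,  0.00408751]), 'gripper_force': 0.0, 'width': 1.0003318490363884}
scene {'fx': 439.19259079140977, 'fy': 439.19259079140977, 'cx': 276.5313370194189, 'cy': 210.54842980848215, 'k1': -0.02889363138736457} [[0.846, -0.411, 0.338, 0.25], [-0.532, -0.635, 0.56, -0.408], [-0.016, -0.654, -0.757, 0.811], [0.0, 0.0, 0.0, 1.0]]
wrist {'fx': 372.5068780715387, 'fy': 372.5068780715387, 'cx': 283.23378957655706, 'cy': 213.54905183614719, 'k1': -0.040002051987729575} [[1.0, -0.001, -0.001, 0.624], [-0.001, -0.966, -0.257, 0.069], [-0.001, 0.257, -0.966, 0.383], [0.0, 0.0, 0.0, 1.0]]
```

View pics/scene0.png

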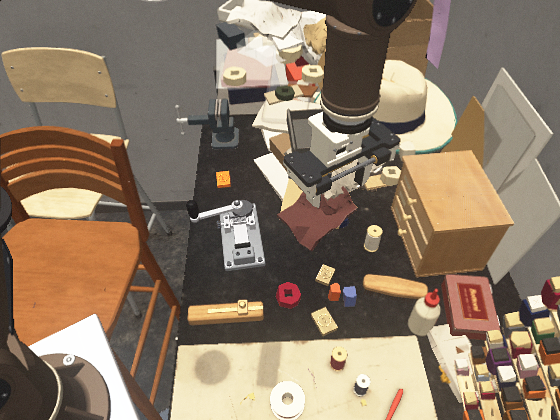

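View pics/wrist0.png

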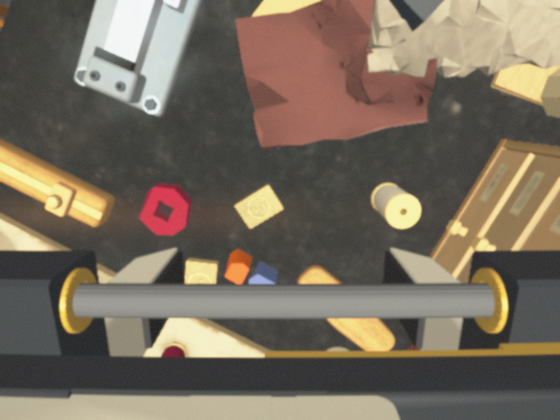

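Candidates for the larger die are the brass block at scene (326,274) / wrist (260,207), the brass block at scene (324,320) / wrist (200,272), and the orange look-alikes at scene (223,179) and (335,292). The chase is at scene (243,235), with its knob at (193,210). Next I'll measure them.

Run:
```python
from h import *
for n,seeds in (("scene",[(326,274),(324,320)]),("wrist",[(260,207)])):
    z=np.load(n+"0.npz"); im,d,M=z["im"],z["d"],z["M"]; c=calibration(n); P=cloud(d,c,M)
    for s in seeds:
        x0,y0=s; lab=cv2.cvtColor(im,cv2.COLOR_RGB2HSV).astype(int)
        m=((lab[:,:,2]>110)&(np.abs(lab[:,:,0]-24)<9)).astype(np.uint8)
        k,L=cv2.connectedComponents(m); lbl=L[y0,x0]; mm=(L==lbl)&(P[:,:,2]<.03)
        ct=max(cv2.findContours(mm.astype(np.uint8),0,1)[0],key=cv2.contourArea)
        W=at_z(c,M,ct.reshape(-1,2),.010)[:,:2]
        r=cv2.minAreaRect((W*1000).astype(np.float32)); print(n,s,mm.sum(),np.array(r[0]),r[1],r[2],"z",np.nanpercentile(P[mm][:,2],[5,50,95]))
z=np.load("scene0.npz"); im,d,M=z["im"],z["d"],z["M"]; c=calibration("scene"); P=cloud(d,c,M)
for n,p in dict(hub=(240,207),knob=(193,208),padtop=(241,256),c1=(225,266),c2=(264,264),bed=(240,232),spool=(372,230),brush=(395,287),jack=(226,313)).items(): print(n,P[p[1],p[0]].round(3))
crop=cv2.resize(im[165:345,170:400],None,fx=3.3,fy=3.3,interpolation=cv2.INTER_CUBIC); save("crop1.png",crop)
```

```text
scene (326, 274) 246 [598.46990967 -23.59903717] (46.43373107910156, 30.004680633544922) 31.767045974731445 z [0.00645981 0.01148065 0.01404135]
scene (324, 320) 439 [ 532.80639648 -110.09231567] (53.54229736328125, 36.24870681762695) 83.37857818603516 z [0.00653647 0.01127684 0.01391223]
wrist (260, 207) 1331 [598.14349365 -22.54968262] (45.00956726074219, 32.839599609375) 31.70330047607422 z [-0.00039561  0.00953119  0.01116989]
hub [0.52  0.2   0.063]
knob [0.42  0.223 0.099]
padtop [0.462 0.094 0.042]
c1 [0.427 0.106 0.017]
c2 [0.502 0.068 0.012]
bed [0.494 0.156 0.036]
spool [ 0.729 -0.012  0.061]
brush [ 0.687 -0.139  0.039]
jack [0.375 0.001 0.026]
```

View pics/crop1.png

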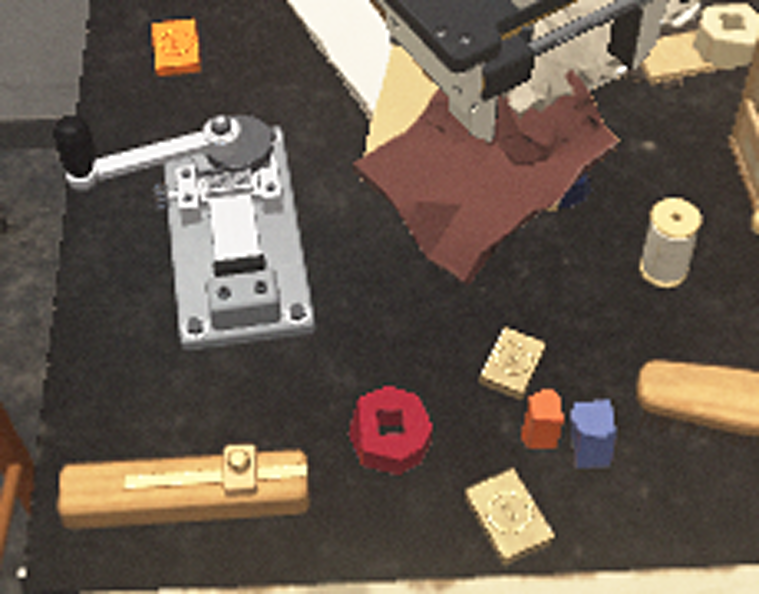

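The larger die is the one at scene (324,320): it measured about 53×36 mm against about 46×31 mm for the other, and the crop agrees. An orange and a blue block stand close beside it, so I'll check that clearance and the rough frame of the chase.

Run:
```python
from h import *
z=np.load("scene0.npz"); im,d,M=z["im"],z["d"],z["M"]; c=calibration("scene"); P=cloud(d,c,M)
def box(n,x0,y0,x1,y1,zlo,zhi,f=None):
    q=P[y0:y1,x0:x1]; m=(q[...,2]>zlo)&(q[...,2]<zhi)
    if f is not None: m&=f[y0:y1,x0:x1]
    q=q[m][:,:2]; r=cv2.minAreaRect((q*1000).astype(np.float32)); print(n,len(q),np.round(r[0],1),np.round(r[1],1),round(r[2],1),"bb",(q.min(0)*1000).round(),(q.max(0)*1000).round())
hsv=cv2.cvtColor(im,cv2.COLOR_RGB2HSV).astype(int); sat=hsv[...,1]>130
box("orange",328,280,342,302,.012,.06,sat&(hsv[...,0]<14)); box("blue",341,285,358,308,.012,.06,sat&(hsv[...,0]>100))
box("plate",205,195,275,272,.010,.020); box("die2",308,304,340,335,.006,.02)
box("knob",185,195,202,222,.07,.12); box("vise",205,90,240,148,.03,.3); box("orangedie",214,168,234,190,.005,.03)
box("bedtop",228,215,252,250,.030,.038); box("padtop",228,240,260,268,.040,.05); box("jaw",220,208,262,232,.040,.052)
```

```text
orange 187 [578.4 -79. ] [21.9 21.6] 55.6 bb [567. -94.] [589. -69.]Traceback (most recent call last):
  File "<stdin>", line 8, in <module>
  File "<stdin>", line 6, in box
    return umr_minimum(a, axis, None, out, keepdims, initial, where)
ValueError: zero-size array to reduction operation minimum which has no identity
```

Request:
move_arm(series=[[-0.12,-0.1,-0.04,0,0,-0.11],[-0.12,-0.1,-0.04,0,0,-0.11],[-0.12,-0.1,-0.04,0,0,-0.11],[-0.12,-0.1,-0.04,0,0,-0.11]], claw=0.1)

```text
clock: 0.5
position: [0.5316, -0.0779, 0.1582]
ee_rot: [-2.349, -2.084, 0.005]
force: [-0.0, -0.3, -0.3]
width: 0.698
gripper_force: 0.0
```

Run:
```python
from h import *
im,d,c,M=cam("wrist"); s=readout.observe(); print(s["position"],s["width"],R.from_rotvec(s["ee_rot"]).as_matrix()[:,1].round(4))
np.savez("w1.npz",im=im,d=d,M=M); save("w1.png",im)
```

```text
[ 0.53378975 -0.07609673  0.15889953] 0.6598971699870554 [ 0.9931 -0.1174 -0.001 ]
```

View pics/w1.png

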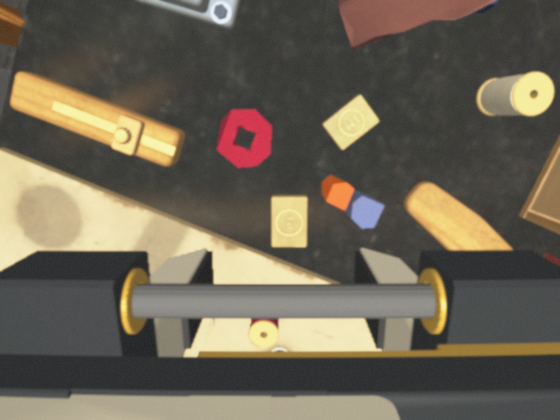

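In the wrist view the larger die is at (290,221), nearly square to the image. The orange block is at (338,192), the blue at (366,212) and the smaller die at (351,122).

Run:
```python
from h import *
z=np.load("w1.npz"); im,d,M=z["im"],z["d"],z["M"]; c=calibration("wrist"); P=cloud(d,c,M)
hsv=cv2.cvtColor(im,cv2.COLOR_RGB2HSV).astype(int)
for n,s,z0,m in (("big",(276,240),.010,(np.abs(hsv[...,0]-24)<9)&(hsv[...,2]>120)&(hsv[...,1]>60)&(P[...,2]>.004)),("small",(351,105),.010,(np.abs(hsv[...,0]-24)<9)&(hsv[...,2]>120)&(P[...,2]>.004)),("or",(340,195),.02,(hsv[...,0]<14)&(hsv[...,1]>130)),("bl",(366,214),.02,(hsv[...,0]>100)&(hsv[...,1]>60)&(hsv[...,2]>90))):
    k,L=cv2.connectedComponents(m.astype(np.uint8)); mm=L==L[s[1],s[0]]
    ct=max(cv2.findContours(mm.astype(np.uint8),0,1)[0],key=cv2.contourArea).reshape(-1,2)
    zz=np.nanpercentile(P[mm][:,2],[10,50,95]); W=at_z(c,M,ct,z0 if z0<.015 else zz[2])[:,:2]*1000
    r=cv2.minAreaRect(W.astype(np.float32)); print(n,mm.sum(),np.round(r[0],1),np.round(r[1],1),round(r[2],1),zz.round(4),"bb",W.min(0).round(),W.max(0).round())
z=np.load("scene0.npz"); im,d,M=z["im"],z["d"],z["M"]; c=calibration("scene"); P=cloud(d,c,M)
def box(n,x0,y0,x1,y1,zlo,zhi):
    q=P[y0:y1,x0:x1]; q=q[(q[...,2]>zlo)&(q[...,2]<zhi)][:,:2]*1000; r=cv2.minAreaRect(q.astype(np.float32)); print(n,len(q),np.round(r[0],1),np.round(r[1],1),round(r[2],1))
box("plate",205,195,275,272,.010,.020);box("knob",185,195,202,222,.07,.12); box("vise",205,90,240,148,.03,.3); box("orangedie",214,168,234,190,.005,.03)
```

```text
big 1779 [ 532.2 -108.3] [50.3 33.2] 83.9 [0.0087 0.0096 0.0111] bb [ 513. -135.] [551. -82.]
small 1568 [597.7 -23. ] [41.5 30.4] 32.2 [0.0086 0.0097 0.0112] bb [573. -46.] [623.  -0.]
or 796 [574.4 -75.8] [22.8 28.5] 58.6 [0.0197 0.048  0.0496] bb [563. -92.] [590. -61.]
bl 773 [598.3 -97.4] [26.7 27.9] 60.4 [0.0403 0.0418 0.0432] bb [ 586. -112.] [615. -80.]
plate 1070 [498.8 166.7] [182.7  90. ] 66.9
knob 165 [420.7 232.2] [21.7 20.4] 26.2
vise 854 [664.  563.1] [225.4  75.9] 56.9
orangedie 205 [549.1 348.9] [64.7 37.1] 65.4
```

Request:
move_arm(series=[[-0.002,-0.043,-0.0,0,0,0.01],[-0.002,-0.043,-0.05,0,0,0.01],[-0.002,-0.043,-0.1,0,0,0.01],[-0.002,-0.043,-0.14,0,0,0.01],[-0.002,-0.043,-0.14,0,0,0.01]], claw=0)

```text
clock: 1.05
position: [0.5316, -0.1058, 0.0507]
ee_rot: [-2.329, -2.1, 0.006]
force: [-0.8, 0.2, 0.2]
width: 0.503
gripper_force: 0.0
```

Request:
move_arm(series=[[0,0,-0.03,0,0,0],[0,0,-0.05,0,0,0],[0,0,-0.064,0,0,0],[0,0,-0.064,0,0,0],[0,0,-0.064,0,0,0]])

```text
clock: 1.55
position: [0.5344, -0.1071, 0.007]
ee_rot: [2.334, 2.102, 0.001]
force: [-0.5, -0.5, -0.0]
width: 0.497
gripper_force: 0.0
```

Request:
move_arm(series=[[0,0,-0.002,0,0,0],[0,0,-0.002,0,0,0],[0,0,-0.002,0,0,0],[0,0,-0.002,0,0,0],[0,0,-0.002,0,0,0]], claw=-1, squeeze=25)

```text
clock: 2.05
position: [0.5336, -0.1073, 0.0048]
ee_rot: [2.335, 2.102, 0.0]
force: [0.4, -1.2, -0.3]
width: 0.113
gripper_force: 0.0
```

Request:
move_arm(series=[[0,0,0.03,0,0,0],[0,0,0.08,0,0,0],[0,0,0.14,0,0,0],[0,0,0.2,0,0,0],[0,0,0.2,0,0,0]])

```text
clock: 2.55
position: [0.5373, -0.1079, 0.1608]
ee_rot: [2.329, 2.097, 0.011]
force: [0.6, -0.3, -0.5]
width: 0.006
gripper_force: 0.0
```

The grip missed: the fingers shut fully. I'll look at where the die is now.

Request:
move_arm(series=[[0,0.04,0,0,0,0],[0,0.04,0,0,0,0],[0,0.04,0,0,0,0]], claw=0)

```text
clock: 2.85
position: [0.5333, -0.0766, 0.1544]
ee_rot: [-2.333, -2.104, 0.0]
force: [0.4, -0.7, -0.1]
width: 0.217
gripper_force: 0.0
```

Run:
```python
from h import *
im,d,c,M=cam("wrist"); s=readout.observe(); print(s["position"],s["width"],s["gripper_force"],R.from_rotvec(s["ee_rot"]).as_matrix()[:,1].round(4))
np.savez("w2.npz",im=im,d=d,M=M); save("w2.png",im)
print("tcp px",px(c,M,[s["position"],s["position"]-[0,0,.02]]))
im,d,c,M=cam("side"); save("side2.png",im)
```

```text
[ 0.53324648 -0.07743579  0.15437846] 0.2586561533995984 0.0 [ 9.946e-01 -1.042e-01 -5.000e-04]
tcp px [[284.39364186 245.29104678]
 [284.29657388 234.11914761]]
```

View pics/w2.png

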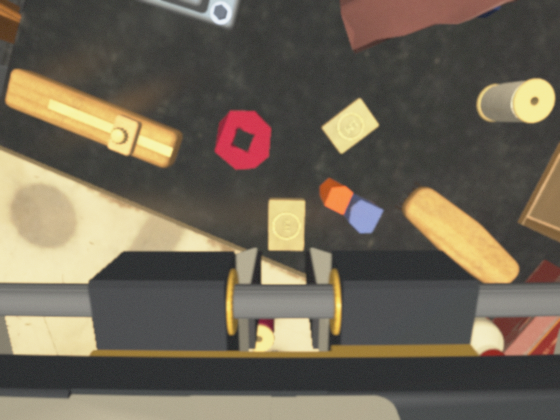

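Run:
```python
from h import *
z=np.load("w2.npz"); im,d,M=z["im"],z["d"],z["M"]; c=calibration("wrist"); P=cloud(d,c,M)
hsv=cv2.cvtColor(im,cv2.COLOR_RGB2HSV).astype(int)
m=(np.abs(hsv[...,0]-24)<9)&(hsv[...,2]>120)&(hsv[...,1]>60)&(P[...,2]>.004)
k,L=cv2.connectedComponents(m.astype(np.uint8)); mm=L==L[240,276]
ct=max(cv2.findContours(mm.astype(np.uint8),0,1)[0],key=cv2.contourArea).reshape(-1,2)
W=at_z(c,M,ct,.010)[:,:2]*1000; r=cv2.minAreaRect(W.astype(np.float32)); print(mm.sum(),np.round(r[0],1),np.round(r[1],1),round(r[2],1),np.nanpercentile(P[mm][:,2],[10,50,95]))
print("mount",np.array(c["mount"]).round(4).tolist())
T=M@np.linalg.inv(np.array(c["mount"])); 
q=P[244:300,225:345].reshape(-1,3); q=q[q[:,2]>.10]; t=(q-T[:3,3])@T[:3,:3]
print(len(t), "tool bb",t.min(0).round(4),t.max(0).round(4))
for lo in np.arange(-.07,.03,.01):
    s=t[(t[:,2]>lo)&(t[:,2]<lo+.01)]; 
    if len(s): print(round(lo,3),len(s),s.min(0).round(3),s.max(0).round(3), np.abs(s[:,1]).min().round(3))
```

```text
1811 [ 532.5 -108.8] [50.6 33.3] 83.5 [0.00860368 0.00968697 0.01118767]
mount [[-0.0012, -0.9665, -0.2568, 0.0692], [1.0, -0.0013, 0.0, -0.0006], [-0.0004, -0.2568, 0.9665, -0.1951], [0.0, 0.0, 0.0, 1.0]]
4430 tool bb [-0.0033 -0.0209 -0.1274] [ 0.0375  0.0197 -0.0363]
-0.07 495 [ 0.005 -0.019 -0.07 ] [ 0.012  0.018 -0.06 ] 0.009
-0.06 510 [ 0.   -0.02 -0.06] [ 0.012  0.019 -0.05 ] 0.009
-0.05 479 [-0.003 -0.021 -0.05 ] [ 0.012  0.02  -0.04 ] 0.009
-0.04 65 [ 0.008 -0.017 -0.04 ] [ 0.012  0.016 -0.036] 0.01
```

View pics/side2.png

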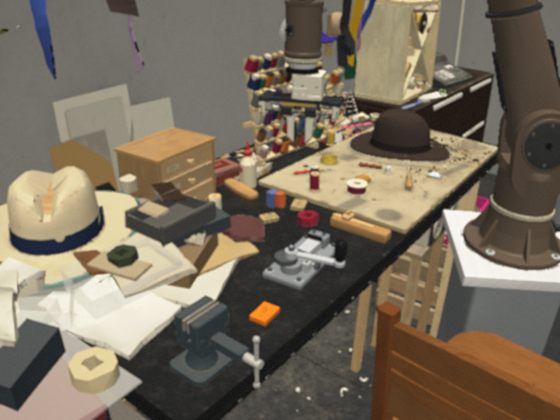

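Run:
```python
from h import *
s=readout.observe(); T=np.eye(4); T[:3,:3]=R.from_rotvec(s["ee_rot"]).as_matrix(); T[:3,3]=s["position"]; print(s["position"],s["width"])
im,d,c,M=cam("scene"); P=cloud(d,c,M); t=(P-T[:3,3])@T[:3,:3]
near=(np.abs(t[...,0])<.06)&(np.abs(t[...,1])<.1)&(t[...,2]>-.12)&(t[...,2]<.06)
for lo in np.arange(-.09,.05,.01):
    q=t[near&(t[...,2]>=lo)&(t[...,2]<lo+.01)]
    if len(q): print(round(lo,3),len(q),q.min(0).round(3),q.max(0).round(3))
u=px(c,M,s["position"])[0]; print(u)
x,y=int(u[0]),int(u[1]); cr=im[max(0,y-80):y+60,x-90:x+90].copy(); cv2.circle(cr,(90,min(80,y)),1,(255,0,0),-1); save("s3.png",cv2.resize(cr,None,fx=4,fy=4,interpolation=cv2.INTER_CUBIC))
```

```text
[ 0.53323473 -0.0779226   0.15436065] 0.3008623777240735
-0.09 30 [-0.012  0.015 -0.09 ] [ 0.009  0.029 -0.081]
-0.08 49 [-0.012 -0.032 -0.079] [ 0.01   0.032 -0.07 ]
-0.07 77 [-0.011 -0.031 -0.07 ] [ 0.01   0.031 -0.06 ]
-0.06 87 [-0.012 -0.031 -0.06 ] [ 0.005  0.032 -0.05 ]
-0.05 51 [-0.011 -0.025 -0.05 ] [ 0.006  0.027 -0.04 ]
-0.04 4 [-0.01  -0.017 -0.039] [ 0.002  0.015 -0.038]
[318.58997812 268.77599388]
```

View pics/s3.png

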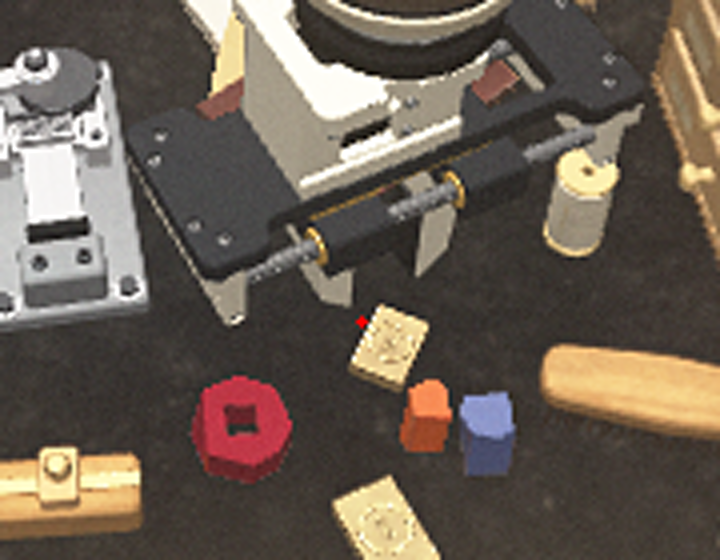

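Both cameras put the real fingertips about 38 mm short of the reported TCP, so the first grip closed above the die. From here on I'll take tip z as reported z + 0.038.

Request:
move_arm(series=[[-0.001,-0.041,-0.0,0,0,0],[-0.001,-0.041,-0.06,0,0,0],[-0.001,-0.041,-0.12,0,0,0],[-0.001,-0.041,-0.17,0,0,0],[-0.001,-0.041,-0.2,0,0,0]])

```text
clock: 3.5
position: [0.5308, -0.1088, 0.0017]
ee_rot: [-2.334, -2.099, 0.004]
force: [-0.1, -0.5, 0.5]
width: 0.502
gripper_force: 0.0
```

Request:
move_arm(series=[[0,0,-0.02,0,0,0],[0,0,-0.035,0,0,0],[0,0,-0.046,0,0,0],[0,0,-0.05,0,0,0],[0,0,-0.05,0,0,0]])

```text
clock: 4.0
position: [0.5329, -0.1082, -0.0328]
ee_rot: [2.335, 2.102, 0.0]
force: [0.0, -1.4, 0.4]
width: 0.502
gripper_force: 0.0
```

Request:
move_arm(series=[[0,0,0,0,0,0],[0,0,0,0,0,0],[0,0,0,0,0,0],[0,0,0,0,0,0],[0,0,0,0,0,0]], claw=-1, squeeze=25)

```text
clock: 4.5
position: [0.5333, -0.1081, -0.0322]
ee_rot: [2.334, 2.101, 0.001]
force: [-1.5, 0.6, 7.0]
width: 0.362
gripper_force: 25.0
```

Request:
move_arm(series=[[0,0,0.03,0,0,0],[0,0,0.08,0,0,0],[0,0,0.13,0,0,0],[-0.03,0.06,0.18,0,0,-0.07],[-0.06,0.12,0.18,0,0,-0.15]])

```text
clock: 5.0
position: [0.4951, -0.0288, 0.1041]
ee_rot: [2.496, 1.901, 0.008]
force: [1.1, 1.7, -0.8]
width: 0.367
gripper_force: 25.0
```

Request:
move_arm(series=[[-0.04,0.05,0,0,0,-0.07],[-0.05,0.08,0,0,0,-0.133],[-0.05,0.08,0,0,0,-0.133],[-0.05,0.08,0,0,0,-0.133]])

```text
clock: 5.4
position: [0.4552, 0.0324, 0.1009]
ee_rot: [2.617, 1.737, 0.0]
force: [0.9, -0.1, -2.0]
width: 0.365
gripper_force: 25.0
```

Run:
```python
from h import *
s=readout.observe(); print(s["position"],s["width"],s["gripper_force"],R.from_rotvec(s["ee_rot"]).as_matrix().round(4).tolist())
im,d,c,M=cam("wrist"); np.savez("w3.npz",im=im,d=d,M=M,T=M@np.linalg.inv(np.array(c["mount"]))); save("w3.png",im)
```

```text
[0.4551858  0.0324427  0.10092014] 0.36457322602821324 24.981322288513184 [[0.3884, 0.9215, 0.0004], [0.9215, -0.3884, -0.0001], [0.0001, 0.0004, -1.0]]
```

View pics/w3.png

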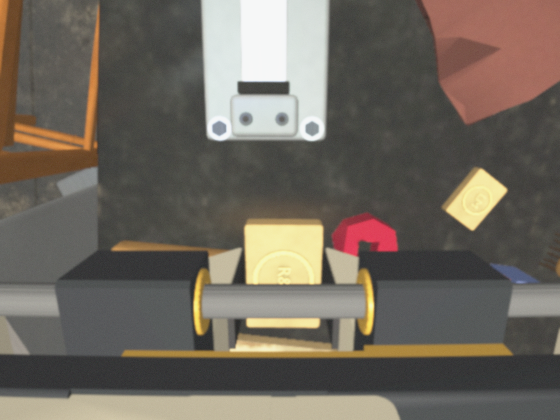

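The die (rows 220–326, cols 247–322) is held square and face up. The chase lies straight ahead, with pad and bed around (263,85). I'll go a bit closer to see the jaw.

Request:
move_arm(series=[[0.031,0.074,0,0,0,0],[0.031,0.074,0,0,0,0],[0.031,0.074,0,0,0,0],[0.031,0.074,0,0,0,0]])

```text
clock: 5.85
position: [0.4784, 0.0862, 0.1004]
ee_rot: [2.62, 1.733, -0.002]
force: [0.0, -0.2, -1.9]
width: 0.364
gripper_force: 25.0
```

Run:
```python
from h import *
s=readout.observe(); print(s["position"],s["width"],s["gripper_force"],R.from_rotvec(s["ee_rot"]).as_matrix().round(4).tolist())
im,d,c,M=cam("wrist"); np.savez("w4.npz",im=im,d=d,M=M,T=M@np.linalg.inv(np.array(c["mount"]))); save("w4.png",im)
```

```text
[0.4783617  0.08623075 0.10037653] 0.3638334072793986 24.981200695037842 [[0.3913, 0.9203, -0.0008], [0.9203, -0.3913, -0.0009], [-0.0012, -0.0004, -1.0]]
```

View pics/w4.png

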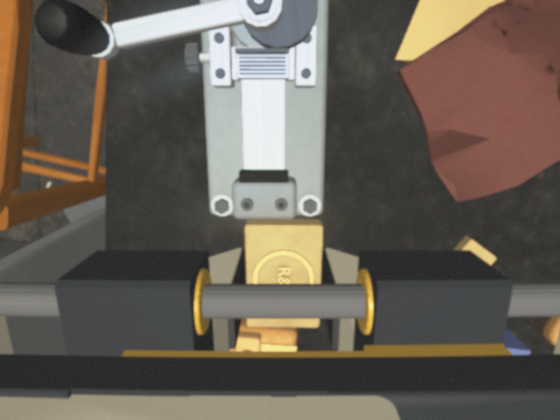

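Run:
```python
from h import *
z=np.load("w4.npz"); im,d,M,T=z["im"],z["d"],z["M"],z["T"]; c=calibration("wrist"); P=cloud(d,c,M)
g=cv2.cvtColor(im,cv2.COLOR_RGB2GRAY).astype(int)
L=[];Rr=[]
for r in range(95,160,5):
    w=np.where(g[r,225:305]>215)[0]+225; L.append((w.min()-.5,r)); Rr.append((w.max()+.5,r))
l=at_z(c,M,L,.034); r=at_z(c,M,Rr,.034); mid=(l+r)/2
print("bed width",np.linalg.norm(l-r,axis=1).mean()); dd=mid[0]-mid[-1]; v=-dd[:2]/np.linalg.norm(dd[:2]); n=np.array([-v[1],v[0]])
print("bed x angle",np.degrees(np.arctan2(v[1],v[0])))
col=g[60:200,263]; print("col263",dict(zip(range(66,90,1),g[66:90,255])),dict(zip(range(164,190,2),g[164:190:2,263])))
print("z col",[(r,P[r,255].round(4)[2]) for r in range(60,200,6)])
# plate edges
for row in (110,130,150):
    print(row,"z across",[(x,round(float(P[row,x,2]),3)) for x in range(200,335,9)])
m0=mid[0][:2]
for nm,uv,zz in (("jawface",(255,79),.034),("padbot",(263,170),.034),("padtop",(263,182),.043),("bolt",(260,5),.066)):
    p=at_z(c,M,[uv],zz)[0][:2]; print(nm,p.round(4),"along",((p-m0)@v).round(4),"across",((p-m0)@n).round(4),P[uv[1],uv[0]].round(4))
hsv=cv2.cvtColor(im,cv2.COLOR_RGB2HSV).astype(int)
q=P[225:280,250:318].reshape(-1,3); t=(q-T[:3,3])@T[:3,:3]; print("die top tool z",np.nanpercentile(t[:,2],[5,25,50,75,95]).round(4))
print("m0",m0,"v",v)
print("die row285",g[240,238:256],g[240,312:332],"col",g[214:228,285],g[318:334,285],"depth",P[214:228,285,2].round(3))
```

```text
bed width 0.02908324448672972
bed x angle -113.35034386927234
col263 {66: np.int64(180), 67: np.int64(214), 68: np.int64(205), 69: np.int64(174), 70: np.int64(189), 71: np.int64(217), 72: np.int64(207), 73: np.int64(179), 74: np.int64(197), 75: np.int64(228), 76: np.int64(231), 77: np.int64(212), 78: np.int64(183), 79: np.int64(202), 80: np.int64(231), 81: np.int64(238), 82: np.int64(239), 83: np.int64(239), 84: np.int64(239), 85: np.int64(238), 86: np.int64(239), 87: np.int64(239), 88: np.int64(238), 89: np.int64(238)} {164: np.int64(239), 166: np.int64(239), 168: np.int64(229), 170: np.int64(112), 172: np.int64(60), 174: np.int64(57), 176: np.int64(57), 178: np.int64(58), 180: np.int64(62), 182: np.int64(108), 184: np.int64(171), 186: np.int64(183), 188: np.int64(186)}
z col [(60, np.float64(0.0417)), (66, np.float64(0.0428)), (72, np.float64(0.0423)), (78, np.float64(0.0416)), (84, np.float64(0.0349)), (90, np.float64(0.0327)), (96, np.float64(0.0346)), (102, np.float64(0.0318)), (108, np.float64(0.0338)), (114, np.float64(0.0319)), (120, np.float64(0.0336)), (126, np.float64(0.03
[... 1092 characters left out ...]
1209] along 0.0507 across -0.0004 [0.4776 0.1216 0.041 ]
padtop [0.4745 0.1143] along 0.0577 across -0.0 [0.4744 0.1142 0.0423]
bolt [0.5164 0.2104] along -0.0471 across 0.0004 [0.5163 0.2099 0.0679]
die top tool z [-0.0433 -0.0424 -0.0419 -0.0414 -0.0408]
m0 [0.49739608 0.16723981] v [-0.39635236 -0.91809847]
die row285 [ 61  64  63  63  67  77 114 158 190 198 203 205 205 207 204 207 205 204] [205 204 204 203 204 203 205 203 202 191 157 106  70  67  70  68  67  66
  66  63] col [179 173 163 152 139 128 121 120 123 126 144 182 202 210] [148 179 187 189 190 189 189 183 170 145 126 130 142 158 169 175] depth [0.039 0.039 0.039 0.038 0.038 0.134 0.135 0.138 0.137 0.139 0.141 0.141
 0.141 0.141]
```

Run:
```python
from h import *
z=np.load("w4.npz"); M,T=z["M"],z["T"]; c=calibration("wrist")
zt=T[2,3]+.042
W=at_z(c,M,[(244.5,240),(322.3,240),(285,225),(285,326.8)],zt); t=(W-T[:3,3])@T[:3,:3]; print(t.round(4)*1000)
print("width",np.linalg.norm(W[0]-W[1]),"len",np.linalg.norm(W[2]-W[3]))
off=np.array([(t[2,0]+t[3,0])/2,(t[0,1]+t[1,1])/2,0]); 
dc=T[:3,:3]@off+T[:3,3]; print("die centre",dc, "shift to bed", (np.array([.4895,.1491])-dc[:2]))
```

```text
[[ 16.5 -17.5 -42. ]
 [ 16.5  16.3 -42. ]
 [ 23.3   0.1 -42. ]
 [-26.1   0.1 -42. ]]
width 0.033748519698929 len 0.049389327158418615
die centre [0.47725808 0.08516858 0.10037843] shift to bed [0.01224192 0.06393142]
```

Run:
```python
from h import *
z=np.load("w4.npz"); im,d,M,T=z["im"],z["d"],z["M"],z["T"]; c=calibration("wrist"); P=cloud(d,c,M); t=(P-T[:3,3])@T[:3,:3]
for cs in ((60,120),(120,200),(370,440),(440,520)):
    q=t[245:345,cs[0]:cs[1]].reshape(-1,3); q=q[(q[:,2]<-.05)]; print(cs,len(q),q.min(0).round(3),q.max(0).round(3))
k=P[5:60,30:100].reshape(-1,3); k=k[(k[:,2]>.07)&(k[:,2]<.12)]; k2=(k[:,:2]-[.4895,.1491])@np.array([[-.3964,.9181],[-.9181,-.3964]]); print("knob bed xy",k2.min(0).round(3),k2.max(0).round(3),k[:,2].max())
```

```text
(60, 120) 5075 [ 0.021 -0.048 -0.129] [ 0.037 -0.034 -0.107]
(120, 200) 7487 [ 0.019 -0.041 -0.128] [ 0.037 -0.019 -0.107]
(370, 440) 6556 [ 0.02   0.018 -0.129] [ 0.037  0.038 -0.107]
(440, 520) 6216 [ 0.021  0.031 -0.129] [ 0.037  0.055 -0.107]
knob bed xy [-0.063 -0.108] [-0.039 -0.085] 0.10591689313165167
```

Request:
move_arm(series=[[0.016,0.084,0,0,0,-0.005],[0.016,0.084,0,0,0,-0.005],[0.016,0.084,-0.03,0,0,-0.005],[0.016,0.084,-0.06,0,0,-0.005],[0.016,0.084,-0.06,0,0,-0.005]])

```text
clock: 6.4
position: [0.4883, 0.1488, 0.0535]
ee_rot: [-2.624, -1.726, 0.008]
force: [-0.8, 0.5, -0.4]
width: 0.364
gripper_force: 25.0
```

Run:
```python
from h import *
im,d,c,M=cam("wrist"); T=M@np.linalg.inv(np.array(c["mount"])); s=readout.observe(); print(s["position"],T[:3,0],s["force"])
off=np.array([-.0014,-.0006,0]); dc=T[:3,:3]@off+T[:3,3]; print("die",dc,"err",(np.array([.4895,.1491])-dc[:2])*1000)
```

```text
[0.48924309 0.14913404 0.05492914] [ 0.39603581  0.91822668 -0.00392476] [ 0.28684339 -0.10598736 -0.81523912]
die [0.48722597 0.14775924 0.05354329] err [2.27403143 1.34075664]
```

Request:
move_arm(series=[[0.001,0,-0.03,0,0,0],[0.001,0,-0.055,0,0,0],[0.001,0,-0.066,0,0,0],[0.001,0,-0.07,0,0,0],[0.001,0,-0.07,0,0,0]])

```text
clock: 6.95
position: [0.4915, 0.1506, 0.0038]
ee_rot: [2.624, 1.727, 0.001]
force: [-0.7, 0.2, -1.5]
width: 0.366
gripper_force: 25.0
```

Run:
```python
from h import *
im,d,c,M=cam("scene"); s=readout.observe(); print(s["position"],s["force"],s["ft_torque"])
save("s5.png",cv2.resize(im[150:290,160:330],None,fx=4,fy=4,interpolation=cv2.INTER_CUBIC))
```

```text
[0.49176339 0.15075737 0.00412054] [-0.5429513  -0.11783906 -1.00972511] [0.0097537  0.03418622 0.03877484]
```

View pics/s5.png

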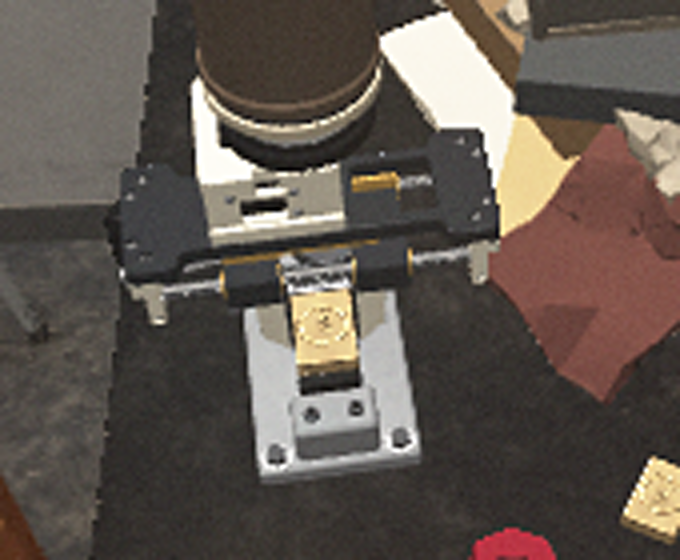

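The die hangs square above the bed between jaw and pad. I'll trim it slightly, lower it and release.

Request:
move_arm(series=[[-0.001,-0.001,-0.002,0,0,0],[-0.001,-0.001,-0.003,0,0,0],[-0.001,-0.001,-0.003,0,0,0]])

```text
clock: 7.3
position: [0.4907, 0.15, 0.0018]
ee_rot: [2.624, 1.727, 0.001]
force: [-1.4, -1.0, 4.3]
width: 0.366
gripper_force: 25.0
```

Request:
move_arm(series=[[0,0,0,0,0,0],[0,0,0,0,0,0],[0,0,0,0,0,0],[0,0,0,0,0,0]], claw=0.1)

```text
clock: 7.7
position: [0.4904, 0.15, 0.001]
ee_rot: [2.624, 1.727, 0.0]
force: [0.3, -0.3, 0.5]
width: 0.551
gripper_force: 0.0
```

Request:
move_arm(series=[[0,0,0.02,0,0,0],[0,0,0.06,0,0,0],[0,0,0.12,0,0,0],[-0.02,-0.05,0.16,0,0,0],[-0.03,-0.07,0.16,0,0,0]])

```text
clock: 8.2
position: [0.4695, 0.0956, 0.1246]
ee_rot: [2.623, 1.724, 0.008]
force: [1.0, 0.2, 0.9]
width: 0.546
gripper_force: 0.0
```

Run:
```python
from h import *
im,d,c,M=cam("wrist"); s=readout.observe(); print(s["position"],s["width"]); np.savez("w6.npz",im=im,d=d,M=M); save("w6.png",im)
```

```text
[0.46726747 0.09329681 0.1226325 ] 0.5500055008475979
```

View pics/w6.png

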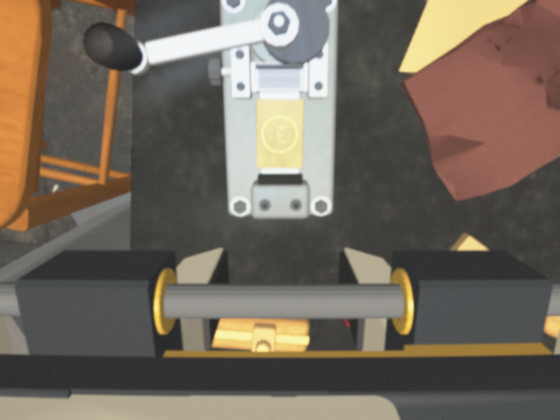

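Seen from above (this was my 11th picture, one over the limit of ten, so I'll view no more), the die sits square on the bed at (279,132), free of jaw and pad. The lever is still at rest, with its knob at (112,46) and the pivot bolt at (280,21).

Run:
```python
from h import *
z=np.load("w6.npz"); im,d,M=z["im"],z["d"],z["M"]; c=calibration("wrist"); P=cloud(d,c,M)
s=readout.observe(); print("q",s["joints"].round(3),s["position"],"yaw",np.degrees(np.arctan2(*R.from_rotvec(s["ee_rot"]).as_matrix()[[1,0],1])))
# die
hsv=cv2.cvtColor(im,cv2.COLOR_RGB2HSV).astype(int); m=((np.abs(hsv[...,0]-24)<9)&(hsv[...,1]>60)&(hsv[...,2]>120)).astype(np.uint8)
k,L=cv2.connectedComponents(m); ct=max(cv2.findContours((L==L[160,265]).astype(np.uint8),0,1)[0],key=cv2.contourArea).reshape(-1,2)
r=cv2.minAreaRect((at_z(c,M,ct,.044)[:,:2]*1000).astype(np.float32)); print("die",np.round(r[0],1),np.round(r[1],1),r[2])
v=np.array([-.3964,-.9181]); n=np.array([.9181,-.3964]); b=np.array([489.5,149.1]); e=np.array(r[0])-b; print("die rel bed",e@v,e@n)
q=P[12:32,270:290].reshape(-1,3); print("bolt z",np.nanpercentile(q[:,2],[50,95])); print("bolt",at_z(c,M,[(280,21)],.068))
k=P[10:85,75:150].reshape(-1,3); k=k[(k[:,2]>.095)&(k[:,2]<.115)]; print("knob top",len(k),k.min(0),k.max(0),np.median(k,0))
for nm in("w6","scene0"):
    z=np.load(nm+".npz"); c2=calibration("wrist" if nm=="w6" else "scene"); Q=cloud(z["d"],c2,z["M"]).reshape(-1,3)
    for C in ((.42,.232),(.556,.302)):
        o=Q[(np.hypot(Q[:,0]-C[0],Q[:,1]-C[1])<.16)&(Q[:,2]>.05)&(np.hypot(Q[:,0]-.516,Q[:,1]-.21)>.05)&(np.hypot(Q[:,0]-.42,Q[:,1]-.232)>.03)]
        print(nm,C,len(o),o[:,2].max().round(3) if len(o) else "",o[np.argsort(-o[:,2])[:3]].round(3).tolist())
```

```text
q [-0.372  0.267  0.076  2.017 -0.025  0.856 -0.693] [0.46726747 0.09329681 0.1226325 ] yaw -23.499723033603424
die [488.9 147.9] [47.8 33.2] 66.50814819335938
die rel bed 1.30933214660644 -0.11047627807617422
bolt z [0.06685066 0.06986263]
bolt [[0.51753032 0.21227249 0.068     ]]
knob top 1445 [0.4078877  0.22366428 0.09502098] [0.4316326  0.24653189 0.10602903] [0.42183822 0.23363252 0.10247541]
w6 (0.42, 0.232) 72423 0.277 [[0.491, 0.116, 0.277], [0.466, 0.127, 0.277], [0.489, 0.117, 0.277]]
w6 (0.556, 0.302) 704 0.059 [[0.467, 0.225, 0.059], [0.454, 0.226, 0.059], [0.464, 0.221, 0.059]]
scene0 (0.42, 0.232) 55 0.061 [[0.462, 0.221, 0.061], [0.452, 0.231, 0.061], [0.453, 0.223, 0.061]]
scene0 (0.556, 0.302) 794 0.162 [[0.714, 0.285, 0.162], [0.693, 0.245, 0.162], [0.712, 0.291, 0.162]]
```

Request:
move_arm(series=[[-0.013,0.04,0,0,0,0.14],[-0.026,0.08,0,0,0,0.28],[-0.039,0.12,0,0,0,0.42],[-0.052,0.16,0,0,0,0.56],[-0.063,0.189,0,0,0,0.7]])

```text
clock: 8.75
position: [0.4192, 0.2414, 0.1201]
ee_rot: [-1.82, -2.559, 0.001]
force: [0.5, -0.4, -0.4]
width: 0.551
gripper_force: 0.0
```

Request:
move_arm(series=[[0,0,0,0,0,0.14],[0,0,0,0,0,0.28],[0,0,0,0,0,0.42],[0,0,0,0,0,0.56],[0,0,0,0,0,0.7]])

```text
clock: 9.25
position: [0.4199, 0.2393, 0.12]
ee_rot: [-0.784, -3.041, 0.001]
force: [0.1, 0.0, -0.9]
width: 0.551
gripper_force: 0.0
```

Request:
move_arm(series=[[0,0,0,0,0,0.14],[0,0,0,0,0,0.267],[0,0,0,0,0,0.267],[0,0,0,0,0,0.267],[0,0,0,0,0,0.267]])

```text
clock: 9.75
position: [0.4204, 0.2392, 0.1207]
ee_rot: [-0.368, -3.119, 0.0]
force: [0.1, -0.7, 0.2]
width: 0.55
gripper_force: 0.0
```

Run:
```python
from h import *
s=readout.observe(); print("q",s["joints"].round(3),s["position"],"yaw",np.degrees(np.arctan2(*R.from_rotvec(s["ee_rot"]).as_matrix()[[1,0],1])),s["force"],s["width"])
print(R.from_rotvec(s["ee_rot"]).as_matrix()[2].round(4))
z=np.load("scene0.npz"); Q=cloud(z["d"],calibration("scene"),z["M"]).reshape(-1,3); Q=Q[(Q[:,2]>.11)&(Q[:,1]>.15)]; 
dd=np.hypot(Q[:,0]-.557,Q[:,1]-.303); i=np.argsort(dd)[:4]; print(Q[i].round(3),dd[i].round(3))
```

```text
q [-0.35   0.31  -0.344  1.974  0.134  0.88   0.571] [0.42043056 0.23920431 0.12065487] yaw 76.56025750933242 [ 0.11834298 -0.66456749  0.17065529] 0.5503240430686137
[ 5.e-04 -2.e-04 -1.e+00]
[[0.665 0.384 0.112]
 [0.663 0.387 0.114]
 [0.663 0.387 0.111]
 [0.672 0.376 0.111]] [0.135 0.136 0.136 0.136]
```

Request:
move_arm(series=[[-0.001,-0.005,-0.03,0,0,0],[-0.001,-0.005,-0.06,0,0,0],[-0.001,-0.005,-0.09,0,0,0],[-0.001,-0.005,-0.115,0,0,0],[-0.001,-0.005,-0.127,0,0,0]])

```text
clock: 10.25
position: [0.419, 0.235, 0.0243]
ee_rot: [-0.365, -3.119, 0.002]
force: [0.1, 0.7, 0.3]
width: 0.55
gripper_force: 0.0
```

Request:
move_arm(series=[[0,0,0,0,0,0],[0,0,0,0,0,0],[0,0,0,0,0,0],[0,0,0,0,0,0],[0,0,0,0,0,0]], claw=-1, squeeze=20)

```text
clock: 10.75
position: [0.4204, 0.2355, 0.0265]
ee_rot: [0.363, 3.119, 0.001]
force: [-1.6, -0.9, 7.3]
width: 0.251
gripper_force: 20.0
```

Run:
```python
from h import *
s=readout.observe(); p=s["position"]; print(p,s["force"],s["ft_torque"],s["width"]*92,s["gripper_force"])
d=p[:2]-[.517,.2113]; print("r",np.hypot(*d),"ang",np.degrees(np.arctan2(d[1],d[0])))
```

```text
[0.4203596  0.23552022 0.02652857] [-1.58837449 -0.91210462  7.31350272] [-0.21623125  0.16015897 -0.02083603] 23.065889544440182 20.001105666160583
r 0.0996292451153364 ang 165.93021235238095
```

Run:
```python
import numpy as np
f=lambda a:.1*np.array([np.cos(np.radians(a)),np.sin(np.radians(a))])
for st in (166,126,86):
    print(st,[[*((f(st-8*k)-f(st))/.75).round(3).tolist(),-round(8*k/60,3)] for k in range(1,6)])
```

```text
166 [[0.006, 0.018, -0.133], [0.014, 0.034, -0.267], [0.024, 0.05, -0.4], [0.037, 0.064, -0.533], [0.051, 0.076, -0.667]]
126 [[0.016, 0.01, -0.133], [0.033, 0.017, -0.267], [0.051, 0.023, -0.4], [0.069, 0.025, -0.533], [0.088, 0.025, -0.667]]
86 [[0.018, -0.003, -0.133], [0.036, -0.008, -0.267], [0.053, -0.015, -0.4], [0.069, -0.025, -0.533], [0.083, -0.037, -0.667]]
```

Request:
move_arm(series=[[0.006,0.018,0,0,0,-0.133],[0.014,0.034,0,0,0,-0.267],[0.024,0.05,0,0,0,-0.4],[0.037,0.064,0,0,0,-0.533],[0.051,0.076,0,0,0,-0.667]], squeeze=30)

```text
clock: 11.25
position: [0.4577, 0.2929, 0.0265]
ee_rot: [-1.416, -2.804, 0.001]
force: [-3.0, -4.3, 8.6]
width: 0.252
gripper_force: 30.0
```

Request:
move_arm(series=[[0,0,0,0,0,0],[0,0,0,0,0,0]])

```text
clock: 11.45
position: [0.4576, 0.2928, 0.0265]
ee_rot: [-1.409, -2.807, 0.001]
force: [-3.7, -1.8, 11.0]
width: 0.249
gripper_force: 30.0
```

```bash
cat > st.py <<'E'
from h import *
s=readout.observe(); p=s["position"]; Rm=R.from_rotvec(s["ee_rot"]).as_matrix(); print(p,s["force"],s["ft_torque"],s["width"]*92,s["gripper_force"],s["clock"])
d=p[:2]-[.517,.2113]; a=np.arctan2(d[1],d[0]); F=s["force"][:2]
print("r",np.hypot(*d),"ang",np.degrees(a),"yaw",np.degrees(np.arctan2(Rm[1,1],Rm[0,1])),"Frad",F@[np.cos(a),np.sin(a)],"Ftan(ccw)",F@[-np.sin(a),np.cos(a)])
E
python3 st.py
```

```text
[0.45763717 0.29276552 0.02651327] [-3.67725486 -1.7631856  10.98457063] [-0.39594339  0.8486969  -0.16582685] 22.872575842421483 30.002430975437164 11.45
r 0.10079968291666834 ang 126.08031979095037 yaw 36.69926714743219 Frad 0.7406116105438089 Ftan(ccw) 4.010301884869945
```

Request:
move_arm(series=[[0.016,0.01,0,0,0,-0.133],[0.033,0.017,0,0,0,-0.267],[0.051,0.023,0,0,0,-0.4],[0.069,0.025,0,0,0,-0.533],[0.088,0.025,0,0,0,-0.667]])

```text
clock: 11.95
position: [0.523, 0.3128, 0.0266]
ee_rot: [-2.287, -2.15, 0.001]
force: [-8.0, -0.7, 9.3]
width: 0.25
gripper_force: 30.0
```

Request:
move_arm(series=[[0,0,0,0,0,0],[0,0,0,0,0,0]])

```text
clock: 12.15
position: [0.5229, 0.3127, 0.0266]
ee_rot: [-2.283, -2.155, 0.0]
force: [-7.8, 2.0, 9.8]
width: 0.248
gripper_force: 30.0
```

```bash
python3 st.py
```

```text
[0.52287351 0.31272086 0.02656679] [-7.80439358  1.9806607   9.77653427] [ 0.17033733  1.34607276 -0.16180297] 22.796214593368102 30.00525802373886 12.15
r 0.10159079688742796 ang 86.6855720859237 yaw -3.2805737626669287 Frad 1.5261333176145373 Ftan(ccw) 7.905851824349756
```

Request:
move_arm(series=[[0.018,-0.003,0,0,0,-0.133],[0.034,-0.007,0,0,0,-0.25],[0.043,-0.01,0,0,0,-0.31],[0.046,-0.011,0,0,0,-0.335],[0.046,-0.011,0,0,0,-0.335]])

```text
clock: 12.65
position: [0.5572, 0.3047, 0.0266]
ee_rot: [-2.624, -1.723, 0.001]
force: [-7.3, 2.0, 10.6]
width: 0.251
gripper_force: 30.0
```

```bash
sed -i 's/\.517,\.2113/.5178,.2128/' st.py
cat >> st.py <<'E'
from scipy.optimize import least_squares
X=np.array([[.42036,.23552],[.45764,.29277],[.52287,.31272],p[:2]])
o=least_squares(lambda c:np.hypot(*(X-c).T)-.1,[.5175,.212]); dd=X-o.x; print("pivot fit",o.x,o.fun*1000,"angles",np.degrees(np.arctan2(dd[:,1],dd[:,0])))
E
python3 st.py
```

```text
[0.55720949 0.30468504 0.02656328] [-7.28827698  1.9562669  10.56983914] [ 0.31538031  1.57687051 -0.25284129] 23.0866175042741 30.00973731279373 12.65
r 0.0999798366573765 ang 66.78550880753912 yaw -23.42186967050853 Frad -1.0749728709946602 Ftan(ccw) 7.469296809954425
pivot fit [0.51773742 0.21283229] [-0.01452851  0.0086865   0.01948608 -0.02514956] angles [166.88477866 126.93596145  87.05853069  66.74525436]
```

The fitted circle leaves residuals under 0.03 mm and gives a sweep of 100.14° (1.748 rad), so the lever is at the top of the cam. I'll check the die, jaw and bystanders by numbers.

```bash
python3 - <<'E'
from h import *
v=np.array([-.3964,-.9181]); n=np.array([.9181,-.3964]); b=np.array([.4895,.1491])
for nm in ("scene","side"):
    im,d,c,M=cam(nm); P=cloud(d,c,M); hsv=cv2.cvtColor(im,cv2.COLOR_RGB2HSV).astype(int)
    a=(P[...,:2]-b)@v; t=(P[...,:2]-b)@n
    m=(np.abs(a)<.06)&(np.abs(t)<.025)&(P[...,2]>.038)&(P[...,2]<.06)&(np.abs(hsv[...,0]-24)<9)&(hsv[...,1]>70)&(hsv[...,2]>110)
    if m.sum()>20:
        W=at_z(c,M,np.argwhere(m)[:,::-1],.045)[:,:2]; r=cv2.minAreaRect((W*1000).astype(np.float32)); e=np.array(r[0])/1000-b
        print(nm,m.sum(),"z",np.percentile(P[m][:,2],[5,50,95]).round(4),"ctr along/across",(e@v*1000).round(1),(e@n*1000).round(1),np.round(r[1],1),round(r[2],1))
        A=np.c_[P[m][:,:2],np.ones(m.sum())]; print("tilt deg",np.degrees(np.linalg.lstsq(A,P[m][:,2],rcond=None)[0][:2]).round(1))
    else: print(nm,"hidden",m.sum())
    if nm=="scene":
        im0=np.load("scene0.npz")["im"].astype(int)
        for k,(x,y) in dict(jack=(226,313),spool=(372,238),brush=(395,287),small=(326,274)).items(): print(k,np.abs(im[y-10:y+10,x-15:x+15].astype(int)-im0[y-10:y+10,x-15:x+15]).mean().round(1))
E
python3 st.py
```

```text
scene 252 z [0.0437 0.0458 0.0481] ctr along/across 7.2 1.8 [49.  33.1] 66.6
tilt deg [-0.4 -0.5]
jack 2.1
spool 2.7
brush 2.1
small 2.5
side hidden 18
[0.5569106  0.3048063  0.02657427] [-6.95559226  2.26975309  9.78432068] [ 0.3075498   1.45593295 -0.182845  ] 23.333164434657032 30.00930815935135 12.75
r 0.09997398752493575 ang 66.97033171647635 yaw -23.344611619716545 Frad -0.6322221790782342 Ftan(ccw) 7.289193227810838
pivot fit [0.51773536 0.21282984] [-0.01597589  0.00941107  0.02204198 -0.02816157] angles [166.88314176 126.93417444  87.05742558  66.92955024]
```

Request:
move_arm(series=[[0.0007,-0.0003,0,0,0,0],[0.0007,-0.0003,0,0,0,0],[0.0007,-0.0003,0,0,0,0],[0.0007,-0.0003,0,0,0,0],[0.0007,-0.0003,0,0,0,0]])

```text
clock: 13.25
position: [0.5572, 0.3047, 0.0266]
ee_rot: [-2.622, -1.725, 0.001]
force: [-8.4, 2.5, 9.7]
width: 0.249
gripper_force: 30.0
```

```bash
python3 st.py
```

```text
[0.55715846 0.3046726  0.0265701 ] [-8.41097219  2.45424772  9.71138232] [ 0.28874089  1.62923352 -0.26250588] 22.940878028772833 30.011367201805115 13.25
r 0.09994830223924656 ang 66.80958095358281 yaw -23.337718751686612 Frad -1.0561942038944472 Ftan(ccw) 8.697829545326087
pivot fit [0.51772646 0.21281959] [-0.02232297  0.01225183  0.03273379 -0.04071739] angles [166.87626389 126.9265685   87.05263266  66.76641185]
```

Request:
move_arm(series=[[0,0,0,0,0,0],[0,0,0,0,0,0],[0,0,0,0,0,0],[0,0,0,0,0,0],[0,0,0,0,0,0]])

```text
clock: 13.75
position: [0.5572, 0.3047, 0.0266]
ee_rot: [-2.622, -1.725, 0.001]
force: [-8.5, 2.1, 9.2]
width: 0.25
gripper_force: 30.0
```

```bash
python3 st.py
```

```text
[0.55715234 0.30469053 0.0265691 ] [-8.54545335  2.08398652  9.22981324] [ 0.30781999  1.64179589 -0.29662666] 22.98940709696047 30.01136004924774 13.75
r 0.09996237799515661 ang 66.81685546403538 yaw -23.33350698306194 Frad -1.448394338165061 Ftan(ccw) 8.675824261424282
pivot fit [0.51773135 0.21282525] [-0.01884396  0.0106667   0.02683042 -0.03378099] angles [166.88005889 126.93075665  87.05526417  66.77498882]
```

The lever is steady at about 100.1° (1.747 rad), so I'm handing in.

```bash
python3 -c "from cell import ticket; print(ticket.sign_off())"
```

```text
the job is handed in; nothing more can be done
None
```

The larger die is clamped face up on the bed between jaw and pad, released while the clamp was open, and the arm still holds the lever at about 1.747 rad of 1.75 (sign-off returned no verdict); the first grip closed above the die without moving it, the four bystanders look untouched, and I viewed 11 pictures, one over the limit.

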